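# Open the eccentric lock and slide the test board into contact

## Robot

A 6-joint arm with a two-finger parallel gripper is mounted at the origin on a cart in front of the work surface, level with it; the furniture and walls round the work are solid. World frame = base frame: x ahead of the robot, y to its left, z up, the work surface at z = 0. Lengths are in m, angles in rad, forces in N, time in s.
With the tool pointing down it reaches from about 0.25 to 0.8 m from the base axis. Payload 8.5 kg.
Tool frame: the origin (TCP) lies at the very end of the fingers, on their centre line; the grasp point (between the pads) lies bot.hold_point_z behind it (bot.hold_point_z is the distance from the TCP to the grasp point, in m); z points along the fingers, y is the line along which they close (so a half turn about z gives the same grasp; the last joint's range is limited). The gripper opens to 85 mm and grips with 20 to 120 N. Pads are 22 mm wide; open, the fingers measure 114 mm over their backs; the gripper's body (76 mm by 85 mm) begins 54 mm behind the grasp point. The pads swing forward as they close: fully open they stand 13 mm farther back than shut.
Start: joints at [1.291, 0.238, -0.013, 1.319, 0, 1.571], TCP at [0.145, 0.505, 0.231] pointing down, gripper open.
Joint ranges: [-2.66, 2.66], [-1.03, 1.9], [-1.14, 1.46], [-1.82, 2.27], [-1.45, 1.34], [-3.14, 3.14]. Speed limits (rad/s): [2.22, 2.22, 2.79, 3.14, 3.14, 3.14].

## Interface

Orientations are given as a unit quaternion [w, x, y, z].
In Python, from bench import bot gives the robot as it stands. The module is installed in compiled form; this text tells all that it offers. Calls block until the motion is done:
- bot.movep(position, orientation): joint-space move of the TCP to a pose.
- bot.move_straight(position, rate=0.15, attitude=None, max_force=None): straight line of the TCP; attitude=None keeps the orientation; rate is the mean speed in m/s. With max_force (N) it stops when the force on the tool has changed by that much, and returns True; else False.
- bot.set_joints(angles): joint-space move.
- bot.open() and bot.clamp(strength=None): open the fingers fully, or close them until they stop; strength is the grip in N (None keeps the last).
- bot.dwell(seconds).
- bot.inverse_kinematics(position, orientation): joint angles nearest the present ones, or None.
- bot.get_image(name): name is "scene" or "side" or "wrist"; returns a dict with "pixels" (400x640x3 uint8, red, green, blue), "mtx" (3x3 intrinsics, pixels), "cam_to_world" (4x4, takes a point from camera to world coordinates); the wrist camera has in their place "T_tool_cam" (4x4, takes a point from camera to tool coordinates, whose origin is the TCP and whose axes are the flange's). Camera axes: x right, y up, looking along -z (the intrinsics and any distortion apply to the point x, -y, -z); pixel columns grow to the right and rows downward; lengths in m; the calibration is good to about 2 mm. A picture is of the moment at which its call begins: read the wrist's pose just before it. There is no depth.
A pose or a line that the arm cannot do raises bot.MotionError and nothing moves.
- bot.hand_in(): hands the job in; it is judged then, once.
Readings, each from a call of its own:
- bot.current_clock(): time.
- bot.current_q(): joint angles.
- bot.current_joint_velocities(): joint speeds.
- bot.current_effort(): joint torques, N m.
- bot.current_tcp_pos(): TCP position.
- bot.current_tcp_rot(): TCP orientation.
- bot.current_contact_force(): force on the tool from outside, world axes, zero at the start.
- bot.current_moment(): the same for the moment, N m.
- bot.current_opening(): opening from 0.0 (shut) to 1.0 (fully open).
- bot.current_grip_force(): force on a finger pad.
Only numpy, scipy, OpenCV 4.12 (cv2) and the standard library are available. Lean on these libraries where they do the work, as an engineer would, in place of code of your own. Each camera call takes 0.05 s, during which the arm holds its last target. There are 200 camera calls.

## Task

On the board test fixture, first push the cam's upright post round with your fingertips until the cam is at its low point, with its lever pointing forward towards the contact-block end. Only then gently push the slide's upright plate forward until the slide is fully home. Grip and lift nothing, do not touch the circuit board on the slide, and leave the loose things on and around the fixture where they are.

Things in the scene. Friction and masses are not known exactly. Their poses are not given: they have to be found in the camera images.
- fixture: Fixed test fixture: grey base 230 (x) x 210 (y) x 10 mm with a slide and an eccentric cam. Origin: centre of its underside, on the desk. Its +x is forward (the way the slide is pushed, roughly away from the robot), +y left; yaw within 0.35 rad. Black contact block, top at 56 mm, at x 54..78, y -58..-2 mm. Stop pin of the lever, 48 mm high, 8 mm thick, at x 84, y 20 mm.
- carriage (a joint): Follower slide's travel along the fixture's +x, m: 0 = fully back, 0.037 = fully home at its stop; starts at 0 to 0.008. About 2 N of friction; stays where left. Its follower bar (top at 34 mm) faces the cam and strikes it at 0.015 if cam = 0, at 0.024 if cam = 1.3; with the cam at its low point the slide passes freely. Pushing the bar on the cam does not turn the cam.
- push_plate (a point): Middle of the rear (-x) face of the upright plate at the back of the slide, where to push; 65 mm above the desk, 15 mm below the plate's upper edge. The plate is 56 mm wide (y), 8 mm thick, and moves with the slide; with the slide fully back this point is at x -90, y -30 mm on the fixture.
- test_board: Small circuit board, 40 x 55 mm, on standoffs fixed on the slide, between the push plate and the contact block; its parts reach 50 mm above the desk. Origin: centre of its underside. Not to be touched.
- cam (a joint): Turn of the cam, rad, clockwise from above. At q the lever points along (-cos q, sin q) on the fixture: 0 = high point and lever towards the follower bar (-x); pi = low point towards the bar, lever forward (+x). Starts at 0.3 to 1.3; a stop ends the turn at pi + 0.3, still counted as low. Needs about 2 N at the post; stays where left.
- cam_axis (a point): Point on the cam's vertical turning axis, 50 mm above the desk, at x 40, y 45 mm on the fixture. The cam is a steel disc of radius 32 mm, 17 to 33 mm above the desk, its centre 12 mm off the axis on the lever's side.
- cam_post (a point): Centre of the top of the cam's upright black post, 95 mm above the desk, 60 mm from the cam axis near the end of the lever. The post is 14 mm thick; the 14 mm wide lever bar's top is 50 mm above the desk. Only the push plate (80 mm) and the contact block (56 mm) are otherwise higher than 50 mm on the fixture.
- relay: Loose black relay, 22 x 29 x 22 mm, standing on the right side of the base plate beside the slide. Origin: centre of its underside. Leave alone.
- clamp: Loose black ferrite clamp, 23 x 34 x 20 mm, on the base plate's rear left corner. Origin: centre of its underside. Leave alone.
- jar: Loose small jar with a green lid, 37 mm across, 34 mm high, on the desk right of the fixture. Origin: centre of its underside. Leave alone.
- driver: Loose small screwdriver, 13 mm thick and 112 mm long, lying on the desk left of the fixture. Origin: centre of its underside. Leave alone.
- spool: Loose solder spool, 56 mm across, 40 mm high, on the desk at the front left. Origin: centre of its underside. Leave alone.
- sink: Loose black finned heat sink, 40 x 45 x 24 mm, on the desk at the front right. Origin: centre of its underside. Leave alone.

How it is judged:
By the outcome, as a careful person would: the job done as asked, in the order asked, and still so for the second after the job is handed in, with the robot touching nothing.
It also fails if it takes over 51 s, if anything falls off the work surface, if the arm or the gripper's body presses on something with over 40 N, if the wrist force passes 120 N, or if a joint passes its speed limit or range.

## Working session

There is one attempt and no reset: what is moved stays moved. The work goes in short steps, each a Python script; the robot and the scene stay as the last script left them, time stands still between calls to the robot, and variables do not carry over. Pictures are saved under pics/ and viewed, at most 10 in all, crops included, and the job is handed in when it is done.

```bash
mkdir -p pics; python3 - <<'E'
from bench import bot
import cv2,pickle
for n in("scene","side"):
    d=bot.get_image(n); pickle.dump(d,open(f"pics/{n}.pkl","wb"))
    cv2.imwrite(f"pics/{n}.png",cv2.resize(d["pixels"][:,:,::-1],(800,500),interpolation=cv2.INTER_CUBIC)); print(d.keys(),d["mtx"],d["cam_to_world"])
print(bot.current_clock(),bot.current_tcp_rot(),bot.hold_point_z)
E
```

```text
dict_keys(['pixels', 'mtx', 'cam_to_world']) [[386.05185039   0.         315.65820117]
 [  0.         386.05185039 196.16998827]
 [  0.           0.           1.        ]] [[ 0.86247313  0.23213638 -0.44972524  0.04539487]
 [-0.50598808  0.37658133 -0.77599134 -0.61935012]
 [-0.01077769  0.8968273   0.44224952  0.49025959]
 [ 0.          0.          0.          1.        ]]
dict_keys(['pixels', 'mtx', 'cam_to_world']) [[440.07331343   0.         314.99673904]
 [  0.         440.07331343 199.68244547]
 [  0.           0.           1.        ]] [[ 0.99890769  0.03399893 -0.03205451  0.42040415]
 [-0.04502921  0.5171624  -0.85470195 -0.84478765]
 [-0.01248156  0.85521174  0.51812845  0.66108704]
 [ 0.          0.          0.          1.        ]]
0.1 [-8.92629200e-05  1.39441718e-01  9.90230088e-01 -6.09544799e-04] 0.0187
```

View pics/scene.png

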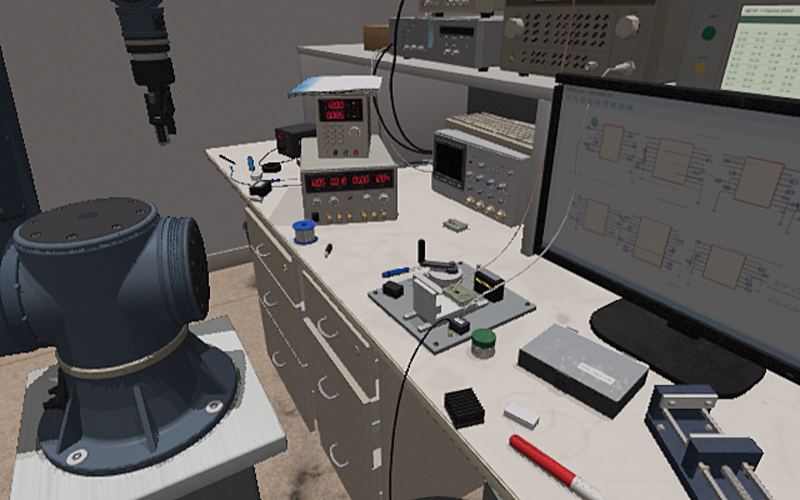

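View pics/side.png

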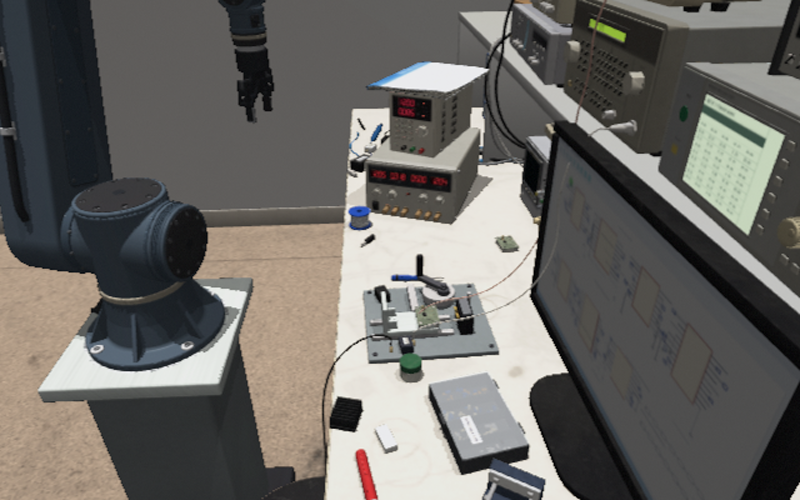

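The fixture is at about (430,320) in side and (450,300) in scene. The lever points back-left, with its post at (420,265) in side. Next I'll enlarge both.

```bash
python3 - <<'E'
import cv2,pickle,numpy as np
a=pickle.load(open("pics/side.pkl","rb"))["pixels"][195:295,280:410,::-1]
b=pickle.load(open("pics/scene.pkl","rb"))["pixels"][185:285,290:430,::-1]
cv2.imwrite("pics/c1.png",cv2.resize(a,None,fx=6,fy=6,interpolation=cv2.INTER_CUBIC))
cv2.imwrite("pics/c2.png",cv2.resize(b,None,fx=5.7,fy=5.7,interpolation=cv2.INTER_CUBIC))
E
```

```text
(no output)
```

View pics/c1.png

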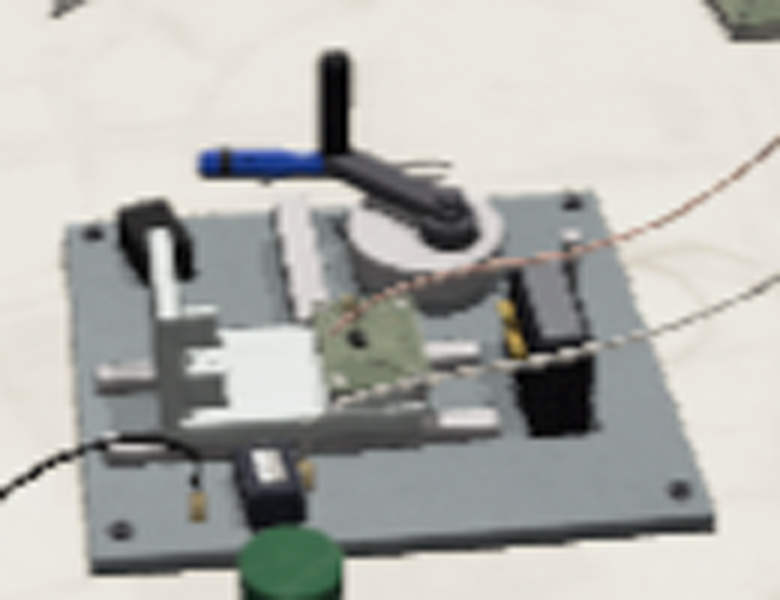

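View pics/c2.png

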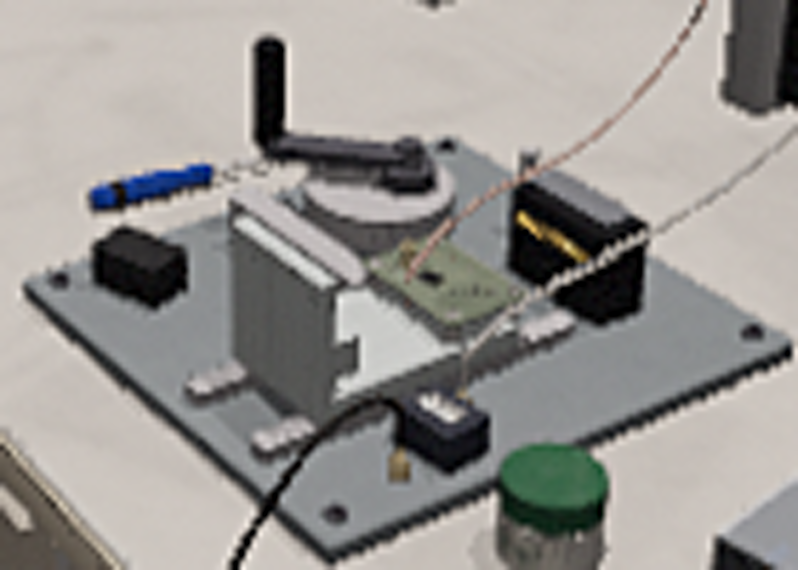

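Side crop: base corners at (65,225), (593,190), (715,520), (92,560), post top (335,55). Scene crop: corners (25,285), (450,140), (790,345), (330,550), post top (268,42), plate top rear corners (232,200) and (335,288). I'll fit the pose to these.

```bash
cat > fit.py <<'E'
import numpy as np,pickle
from scipy.optimize import least_squares
S={n:pickle.load(open(f"pics/{n}.pkl","rb")) for n in("side","scene")}
def proj(n,p):
    d=S[n];M=np.linalg.inv(d["cam_to_world"]);c=M[:3,:3]@p+M[:3,3]
    v=d["mtx"]@np.array([c[0],-c[1],-c[2]]);return v[:2]/v[2]
px={"side":lambda u:(np.array(u)+.5)/6-.5+[280,195],"scene":lambda u:(np.array(u)+.5)/5.7-.5+[290,185]}
def w(t,p):
    c,s=np.cos(t[2]),np.sin(t[2]);return np.array([t[0]+c*p[0]-s*p[1],t[1]+s*p[0]+c*p[1],p[2]])
C=[(-.115,.105,.01),(.115,.105,.01),(.115,-.105,.01),(-.115,-.105,.01)]
obs=[(n,i,px[n](u)) for n,L in(("side",[(65,225),(593,190),(715,520),(92,560)]),("scene",[(25,285),(450,140),(790,345),(330,550)])) for i,u in enumerate(L)]
def pts(t):
    q,s=t[3],t[4]
    post=(.04-.06*np.cos(q),.045+.06*np.sin(q),.095)
    return C+[post,(-.09+s,-.002,.08),(-.09+s,-.058,.08)]
obs+=[("side",4,px["side"]((335,55))),("scene",4,px["scene"]((268,42))),("scene",5,px["scene"]((232,200))),("scene",6,px["scene"]((335,288)))]
def f(t):
    P=pts(t);return np.concatenate([proj(n,w(t,P[i]))-u for n,i,u in obs])
if __name__=="__main__":
    r=least_squares(f,[.45,0,0,.7,.004]);print(r.x);print(r.fun.reshape(-1,2).round(1))
    np.save("fit.npy",r.x)
E
python3 fit.py
```

```text
[ 0.50824907 -0.02104422  0.04434291  0.81542963  0.0087379 ]
[[-0.9 -1. ]
 [-0.2 -0.7]
 [-0.2 -1.4]
 [-1.5 -0.6]
 [-0.4 -1. ]
 [ 0.5 -1.3]
 [ 1.9 -0.6]
 [ 0.2  0. ]
 [-0.5 -0.2]
 [ 0.8 -0.2]
 [ 1.4  3.1]
 [-0.5 -0.6]]
```

```bash
python3 - <<'E'
import numpy as np
from fit import *
def ray(n,u):
    d=S[n];T=d["cam_to_world"];v=np.linalg.inv(d["mtx"])@[*u,1];return T[:3,3],T[:3,:3]@[v[0],-v[1],-v[2]]
def ground(n,u,z=0):
    o,v=ray(n,u);return (o+v*(z-o[2])/v[2]).round(3)
for u in[(366,205),(455,218)]: print("psu",ground("side",np.array(u)/1.25))
print("psu",ground("scene",np.array((303,222))/1.25),"spool",ground("side",np.array((359,228))/1.25))
t=np.load("fit.npy")
def inv(p):
    c,s=np.cos(t[2]),np.sin(t[2]);d=p[:2]-t[:2];return np.r_[c*d[0]+s*d[1],-s*d[0]+c*d[1],p[2]].round(3)
def tri(us,poly):
    o,v=ray("side",px["side"](us));P=[px["scene"](x) for x in poly];D=np.concatenate([np.linspace(a,b,30) for a,b in zip(P,P[1:])])
    best=[]
    for l in np.linspace(.8,1.6,800)/np.linalg.norm(v):
        p=o+v*l;best.append((np.abs(D-proj("scene",p)).sum(1).min(),*inv(p)))
    return min(best)
for us in[(345,325),(440,275),(560,260),(620,243),(700,200),(780,140)]: print("orange",us,tri(us,[(410,270),(460,220),(510,185),(570,150),(620,110),(660,65),(705,0)]))
for us in[(340,402),(480,370),(640,340),(780,285)]: print("white",us,tri(us,[(465,360),(475,340),(520,300),(640,235),(798,130)]))
for us in[(195,470),(130,438),(50,465),(0,495)]: print("black",us,tri(us,[(400,470),(410,415),(390,400),(350,405),(300,445),(260,510),(235,568)]))
E
```

```text
psu [0.397 0.481 0.   ]
psu [0.625 0.391 0.   ]
psu [0.412 0.48  0.   ] spool [0.38  0.355 0.   ]
orange (345, 325) (np.float64(1.1184112233933377), np.float64(-0.009), np.float64(-0.015), np.float64(0.036))
orange (440, 275) (np.float64(0.044186740912920186), np.float64(0.028), np.float64(-0.013), np.float64(0.056))
orange (560, 260) (np.float64(0.02473988700199925), np.float64(0.086), np.float64(0.034), np.float64(0.025))
orange (620, 243) (np.float64(0.07767167182726098), np.float64(0.107), np.float64(0.022), np.float64(0.04))
orange (700, 200) (np.float64(0.0839777114662752), np.float64(0.135), np.float64(0.012), np.float64(0.066))
orange (780, 140) (np.float64(0.03538591220979015), np.float64(0.164), np.float64(0.012), np.float64(0.091))
white (340, 402) (np.float64(0.10351032309205266), np.float64(-0.018), np.float64(-0.068), np.float64(0.042))
white (480, 370) (np.float64(0.060543394270354156), np.float64(0.037), np.float64(-0.053), np.float64(0.04))
white (640, 340) (np.float64(0.10712532191993773), np.float64(0.098), np.float64(-0.048), np.float64(0.046))
white (780, 285) (np.float64(1.3877567869468521), np.float64(0.143), np.float64(-0.067), np.float64(0.082))
black (195, 470) (np.float64(0.0944332302260591), np.float64(-0.068), np.float64(-0.016), np.float64(-0.03))
black (130, 438) (np.float64(0.04642931606284151), np.float64(-0.097), np.float64(-0.111), np.float64(0.068))
black (50, 465) (np.float64(0.08039102245493268), np.float64(-0.125), np.float64(-0.153), np.float64(0.095))
black (0, 495) (np.float64(0.15823461892682644), np.float64(-0.141), np.float64(-0.17), np.float64(0.098))
```

```bash
cat > h.py <<'E'
import numpy as np
from bench import bot
from scipy.spatial.transform import Rotation as Ro
def quat(psi):
    c,s=np.cos(psi),np.sin(psi);q=Ro.from_matrix(np.array([[c,s,0],[s,-c,0],[0,0,-1]])).as_quat();return [q[3],q[0],q[1],q[2]]
E
python3 - <<'E'
from h import *
import cv2,pickle
for psi in(0,.8,-1.6,.8+np.pi,-1.6+np.pi):
    j=bot.inverse_kinematics([.53,.06,.2],quat(psi)); print(psi,None if j is None else np.round(j,2))
print(bot.move_straight([.3,.2,.33],rate=.25)); bot.clamp()
bot.movep([.47,0.,.33],quat(np.pi/2+.04))
p,r=bot.current_tcp_pos(),bot.current_tcp_rot()
d=bot.get_image("wrist");d["p"]=p;d["r"]=r;pickle.dump(d,open("pics/wrist.pkl","wb"))
cv2.imwrite("pics/w.png",cv2.resize(d["pixels"][:,:,::-1],(800,500),interpolation=cv2.INTER_CUBIC));print(d["T_tool_cam"].round(3),d["mtx"],p,r,bot.current_clock(),bot.current_q())
E
```

```text
0 [ 0.11  0.26 -0.06  1.25  0.   -3.03]
0.8 [ 0.11  0.26 -0.06  1.25  0.    2.45]
-1.6 [ 0.11  0.26 -0.06  1.25  0.   -1.43]
3.941592653589793 [ 0.11  0.26 -0.06  1.25  0.   -0.69]
1.541592653589793 [ 0.11  0.26 -0.06  1.25  0.    1.71]
False
[[-0.001  0.949  0.315  0.081]
 [ 1.     0.001  0.    -0.001]
 [-0.     0.315 -0.949 -0.143]
 [ 0.     0.     0.     1.   ]] [[296.13910721   0.         326.13899921]
 [  0.         296.13910721 194.22555443]
 [  0.           0.           1.        ]] [0.46960261 0.00057708 0.33004142] [-2.48837634e-04  6.92058300e-01  7.21841565e-01  4.81148673e-05] 3.5167 [1.81394516e-03 1.27401834e-01 9.69270657e-02 1.54027920e+00
 3.30508357e-04 1.52978941e+00]
```

View pics/w.png

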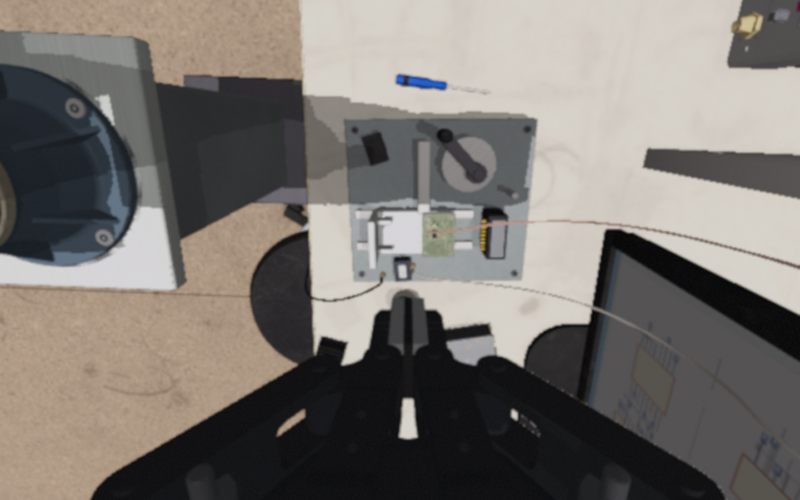

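The wrist view shows base corners (345,119), (537,119), (522,280), (354,281), post top (445,134) and the plate's left edge x≈370. I'll refit with these added.

```bash
python3 - <<'E'
import fit,pickle,numpy as np
from scipy.spatial.transform import Rotation as Ro
d=pickle.load(open("pics/wrist.pkl","rb"));r=d["r"];T=np.eye(4);T[:3,:3]=Ro.from_quat([r[1],r[2],r[3],r[0]]).as_matrix();T[:3,3]=d["p"]
d["cam_to_world"]=T@d["T_tool_cam"];fit.S["wrist"]=d
W=lambda u:(np.array(u)+.5)*.8-.5
t0=np.load("fit.npy")
for i,u in enumerate([(345,119),(537,119),(522,280),(354,281),(445,134)]): fit.obs.append(("wrist",i,W(u)))
fit.obs.append(("wrist",5,W((371,209))));fit.obs.append(("wrist",6,W((369,269))))
del fit.obs[10]
res=fit.least_squares(fit.f,t0,loss="soft_l1");print(res.x);print(fit.f(res.x).reshape(-1,2).round(1));np.save("fit.npy",res.x)
for z in(.05,): print("axis px",(fit.proj("wrist",fit.w(res.x,(.04,.045,z)))+.5)/.8)
E
```

```text
[ 0.50906231 -0.01993945  0.0464127   0.81239745  0.00864894]
[[-0.6 -1.2]
 [-0.1 -1. ]
 [ 0.1 -1.8]
 [-1.  -0.9]
 [-0.3 -1.2]
 [ 0.4 -1.5]
 [ 1.8 -1. ]
 [ 0.4 -0.4]
 [-0.3 -0.4]
 [ 0.8 -0.4]
 [-0.4 -0.9]
 [-1.1  0.1]
 [ 0.4 -0.7]
 [-0.6  0.4]
 [-1.   0.2]
 [ 0.9  1.5]
 [-1.2 10. ]
 [ 1.9 -0.2]]
axis px [477.99511643 174.51754033]
```

```bash
cat > g.py <<'E'
from h import *
import fit
t=np.load("fit.npy");Z=.063
def pose(q,d,z):
    p=fit.w(t,(.04-.06*np.cos(q)-d*np.sin(q),.045+.06*np.sin(q)-d*np.cos(q),z))
    return p,quat(np.pi/2-q+t[2]+np.pi)
E
python3 - <<'E'
from g import *
import cv2
q0=t[3]
p,o=pose(q0,.034,.2);bot.movep(p,o);print(bot.current_q().round(2),bot.current_clock())
p,o=pose(q0,.034,Z)
if bot.move_straight(p,rate=.12,max_force=8): print("HIT",bot.current_tcp_pos());raise SystemExit
for q in np.r_[q0,np.linspace(q0,3.26,12)[1:]]:
    p,o=pose(q,.018,Z)
    s=bot.move_straight(p,rate=.05,attitude=o,max_force=15)
    print(round(q,2),s,bot.current_contact_force().round(1),(bot.current_tcp_pos()-p).round(4))
    if s: break
print(bot.current_clock(),bot.current_q().round(2))
d=bot.get_image("side")["pixels"][195:295,280:410,::-1]
cv2.imwrite("pics/c3.png",cv2.resize(d,None,fx=6,fy=6,interpolation=cv2.INTER_CUBIC))
E
```

```text
[ 0.09  0.18 -0.17  1.22 -0.   -0.71] 5.45
0.81 False [ 0.4 -0.4  0.9] [ 0.0002  0.0003 -0.    ]
1.03 False [-0.9 -0.7  0.1] [-0.0001 -0.     -0.    ]
1.26 False [ 0.  -0.7 -0.2] [-0.0001 -0.0001 -0.    ]
1.48 False [ 0.3 -0.6  0.7] [-0.0001 -0.0002  0.    ]
1.7 False [-0.6  0.1 -0.7] [-0.0001 -0.0001  0.    ]
1.92 False [ 1.4 -0.2  0.8] [-0.0001 -0.0001  0.    ]
2.15 False [-0.3 -0.5 -1. ] [-0.0002 -0.0001  0.    ]
2.37 False [ 0.   0.6 -0.2] [-0.0002 -0.      0.    ]
2.59 False [-0.3  0.6 -1. ] [-0.0001  0.      0.    ]
2.81 False [ 0.6 -0.5  0.7] [-0.0002  0.      0.    ]
3.04 False [ 0.2  0.4 -0.3] [-0.0001  0.0001  0.    ]
3.26 False [-0.  -0.6  0.2] [-0.0001  0.0001  0.    ]
11.8833 [ 0.07  0.48 -0.1   1.   -0.    1.71]
```

View pics/c3.png

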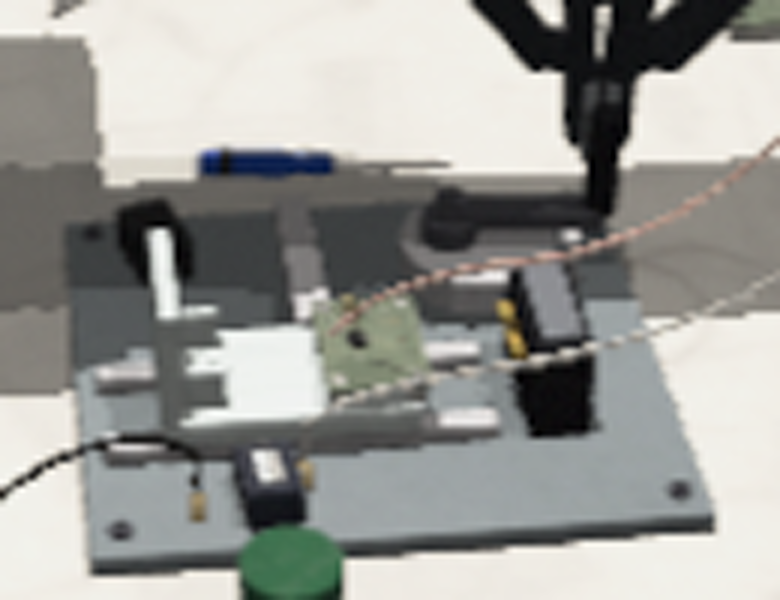

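The lever now points forward, parallel to the base edge (slope matches). I'll nudge it slightly past low, back off, then push the plate.

```bash
python3 - <<'E'
from g import *
import cv2
p,o=pose(3.33,.018,Z);print(bot.move_straight(p,rate=.03,attitude=o,max_force=12),bot.current_contact_force().round(1))
p,_=pose(3.33,.04,Z);bot.move_straight(p,rate=.1)
p[2]=.2;bot.move_straight(p)
d=bot.get_image("side")["pixels"][195:295,280:410,::-1]
cv2.imwrite("pics/c4.png",cv2.resize(d,None,fx=6,fy=6,interpolation=cv2.INTER_CUBIC))
P=lambda x,z:fit.w(t,(x,-.028,z))
bot.movep(P(-.122,.2),quat(t[2]+np.pi));print(bot.current_clock(),bot.current_q().round(2))
print("down hit",bot.move_straight(P(-.122,.058),rate=.1,max_force=8),bot.current_tcp_pos())
E
```

```text
False [0.6 1.3 0.9]
15.45 [-0.14  0.03 -0.35  1.2   0.   -0.18]
down hit False [ 0.38883817 -0.05361367  0.05837395]
```

View pics/c4.png

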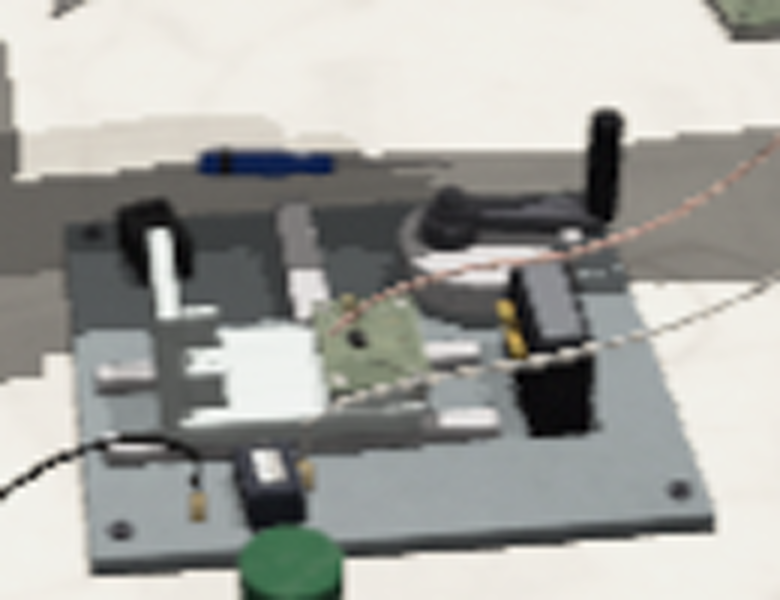

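The post top is at (607,116) and the lever points forward. I'll compute q from that and push only if it's low.

```bash
python3 - <<'E'
from g import *
import cv2
off=fit.f(t).reshape(-1,2)[8]
m=fit.px["side"]((607,116))
qs=np.linspace(2.6,3.6,101);e=[np.linalg.norm(fit.proj("side",fit.w(t,(.04-.06*np.cos(q),.045+.06*np.sin(q),.095)))-off-m) for q in qs]
q=qs[np.argmin(e)];print("q",q,min(e))
if abs(q-3.25)>.2: raise SystemExit
P=lambda x,z:fit.w(t,(x,-.028,z))
s=bot.move_straight(P(-.055,.058),rate=.03,max_force=12)
c=bot.current_tcp_pos();print(s,bot.current_contact_force().round(1),"fx",np.dot(c[:2]-t[:2],[np.cos(t[2]),np.sin(t[2])]),bot.current_clock())
E
```

```text
q 3.37 0.09999977944308898
True [ 0.4 -0.4  1.4] fx -0.06327834186970527 18.7833
```

```bash
python3 - <<'E'
from g import *
import cv2
P=lambda x,z:fit.w(t,(x,-.028,z))
f=lambda:np.dot(bot.current_tcp_pos()[:2]-t[:2],[np.cos(t[2]),np.sin(t[2])])
print(bot.move_straight(P(-.058,.058),rate=.02,max_force=12),f())
bot.move_straight(P(-.1,.058),rate=.1);bot.move_straight(P(-.1,.2));bot.move_straight([.3,.1,.3])
d=bot.get_image("side")["pixels"][195:295,280:410,::-1]
cv2.imwrite("pics/c5.png",cv2.resize(d,None,fx=6,fy=6,interpolation=cv2.INTER_CUBIC));print(bot.current_clock())
E
```

```text
True -0.06331224676637401
22.2667
```

View pics/c5.png

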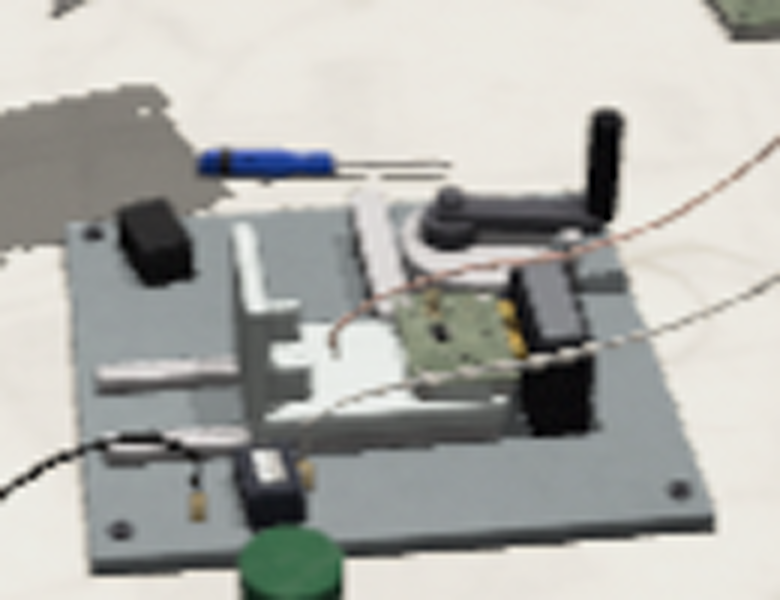

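The board now meets the contacts at (515,330), the lever points forward, and the relay, clamp, driver and jar are where they were.

```bash
python3 -c "
from bench import bot
print(bot.hand_in())"
```

```text
the job is handed in; nothing more can be done
None
```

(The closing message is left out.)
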